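# Put two boring bits back in their own holes in the graded stand

## Task

Two boring bits are out of place, the one with the red collar (20 mm) and the one with the white collar (24 mm): one of them hangs loose in a hole of the stand that is too big for it, the other is parked in the wooden post offcut. Put each of them, point down, into the hole of the stand's graded row that matches its own diameter, with its collar resting flat on the stand. Leave the yellow and green bits in their places, and do not knock over the glue bottle or the tin.

Things in the scene. Friction and masses are not known exactly. Their poses are not given: they have to be found in the camera images.
- stand: Fixed wooden stand: pale plate 80 (x) by 310 (y) by 20 mm, top face 105 mm above the bench, on dark end cheeks and a foot board, open at front and back. Five through holes along its y, 58 mm apart, for bits of 16, 20, 24, 28, 32 mm (each hole 2 mm wider) from its -y end to its +y end, the 24 mm place central. Origin: centre of the underside, on the bench, z up.
- hole16 (a point): Centre, at the top face of the stand, of the hole for the 16 mm bit; the hole is 18 mm wide and goes through the 20 mm plate. Holds the yellow bit.
- hole20 (a point): Centre, at the top face of the stand, of the hole for the 20 mm bit; the hole is 22 mm wide and goes through the 20 mm plate. Empty at the start.
- hole24 (a point): Centre, at the top face of the stand, of the hole for the 24 mm bit; the hole is 26 mm wide and goes through the 20 mm plate. Empty at the start; the middle of the row.
- hole28 (a point): Centre, at the top face of the stand, of the hole for the 28 mm bit; the hole is 30 mm wide and goes through the 20 mm plate. Its own bit is away in the drill; at the start the red or the white bit hangs loose in it.
- hole32 (a point): Centre, at the top face of the stand, of the hole for the 32 mm bit; the hole is 34 mm wide and goes through the 20 mm plate. Holds the green bit.
- post: Fixed offcut of square post, brown wood, 90 by 90 mm and 105 mm tall, with a hole 30 mm wide and 90 mm deep down the middle of its top, where the red or the white bit is parked at the start. Origin at the centre of its underside on the bench, z up.
- red_bit: Steel boring bit, upright, point down. Top to bottom: round shank 16 mm wide, 50 mm long; red collar 46 mm wide, 14 mm thick; 20 mm wide cutting part 75 mm long, the last 13 mm tapering to a blunt point. Origin on the axis at the collar's underside, z towards the shank. About 250 g. Starts hanging by its collar in the stand's 28 mm place or in the post.
- white_bit: Steel boring bit, upright, point down. Top to bottom: round shank 16 mm wide, 50 mm long; white collar 46 mm wide, 14 mm thick; 24 mm wide cutting part 75 mm long, the last 13 mm tapering to a blunt point. Origin on the axis at the collar's underside, z towards the shank. About 320 g. Starts hanging by its collar in the stand's 28 mm place or in the post.
- yellow_bit: Steel boring bit, upright, point down. Top to bottom: round shank 16 mm wide, 50 mm long; yellow collar 46 mm wide, 14 mm thick; 16 mm wide cutting part 75 mm long, the last 13 mm tapering to a blunt point. Origin on the axis at the collar's underside, z towards the shank. Already in its hole at the low end of the row; leave it there.
- green_bit: Steel boring bit, upright, point down. Top to bottom: round shank 16 mm wide, 50 mm long; green collar 46 mm wide, 14 mm thick; 32 mm wide cutting part 75 mm long, the last 13 mm tapering to a blunt point. Origin on the axis at the collar's underside, z towards the shank. Already in its hole at the high end of the row; leave it there.
- glue: White glue bottle with an orange cap, 60 mm in diameter, 150 mm tall, standing beyond the stand; origin at the centre of its underside. Leave it standing.
- tin: Open aluminium tin, rim 80 mm in diameter, 90 mm tall, standing beyond the post; origin at the centre of its underside. Leave it standing.
Not all that is in view belongs to the job. Leave any blue or purple look-alike of the red_bit alone.

How it is judged:
By the outcome, as a careful person would: the job done as asked, in the order asked, and still so for the second after the job is handed in, with the robot touching nothing.
It also fails if it takes over 64 s, if anything falls off the work surface, if the arm or the gripper's body presses on something with over 40 N, if the wrist force passes 120 N, or if a joint passes its speed limit or range.

## Robot

A 6-joint arm with a two-finger parallel gripper is mounted at the origin on the work surface. World frame = base frame: x ahead of the robot, y to its left, z up, the work surface at z = 0. Lengths are in mm, angles in rad, forces in N, time in s.
With the tool pointing down it reaches from about 375 to 975 mm from the base axis. Payload 3.8 kg.
Tool frame: the origin (TCP) lies at the centre of the arm's flange, where the gripper is bolted on; the fingertips stand 166 mm ahead of it and the grasp point (between the pads) lies 147 mm ahead of it (tips_ahead is the distance from the TCP to the fingertips, in mm); z points along the fingers, y is the line along which they close (so a half turn about z gives the same grasp; the last joint's range is limited). The gripper opens to 88 mm and grips with 3 to 60 N. Pads are 18 mm wide; open, the fingers measure 123 mm over their backs; the gripper's body (75 mm by 187 mm) begins 45 mm behind the grasp point.
Start: joints at [1.157, 0.264, 1.604, -0, 1.274, -0.037], TCP at [248.362, 627.643, 404.706] pointing down, gripper open.
Joint ranges: [-2.63, 2.63], [-0.94, 2.18], [0.31, 2.57], [-1.31, 4.45], [0, 2.66], [-2.55, 2.55]. Speed limits (rad/s): [2.57, 2.57, 3.14, 3.14, 3.14, 3.14].

## Interface

Orientations are given as a unit quaternion [x, y, z, w].
In Python, from cell import read_state, grab_frame, calibration, hand_in, tips_ahead gives the robot as it stands. The module is installed in compiled form; this text tells all that it offers.
- The arm moves only by the tool apply_moves, never from a script. Its argument "motion" is a list of rows, each a list of 3 entries, a list of its own where there are three numbers: the shift along the world's x, y, z in cm, then the turn, a rotation vector about the world's x, y, z in units of 6 degrees (1.0 is 6 degrees), then the closure in counts, from 0 (fully open) to 255 (shut). In form: [[[tx, ty, tz], [ax, ay, az], fingers], ...]. A call has 1 to 12 rows; each row shifts and turns the commanded pose from where the row before left it; what a row does not reach is not made up. A row lasts 1/8 s, in which the tool goes at most 62.5 mm and 10.7 degrees, less where a joint would pass 70% of its speed; a pose out of reach is approached as far as the arm can. A call with a gripper value outside its range is refused whole. The fingers move at their own pace and stop on an object; the grip force is fixed at half the most. Time passes only in rows, so rows that do not move let the fingers close. It gives the time, the measured TCP pose, the force, the opening and the grip force at its end, in the units of the state.
- read_state(): the state, without advancing time (a new reading comes with each control period).
- grab_frame(name): name is "scene" or "top" or "wrist"; returns the picture (400x640x3 uint8, red, green, blue); there is no depth.
- calibration(name): a dict with "camera_matrix" (3x3 intrinsics, pixels), "dist_coeffs" ([k1, k2, p1, p2, k3] as OpenCV has them; the pictures are not rectified), "world_from_camera" (4x4, takes a point from camera to world coordinates). Camera axes: x right, y up, looking along -z (the intrinsics and any distortion apply to the point x, -y, -z); pixel columns grow to the right and rows downward; lengths in mm; the calibration is good to about 2 mm. A picture is of the moment at which its call begins: read the wrist's pose just before it. calibration takes no time and is no camera call; for the wrist camera it gives the pose at the moment of the call.
- hand_in(): hands the job in; it is judged then, once.
The state is a dict: "clock": time; "q": joint angles; "dq": joint speeds; "effort": joint torques, N m; "tool_pos": TCP position; "tcp_rot": TCP orientation; "ft_force": force on the tool from outside, world axes, zero at the start; "ft_torque": the same for the moment, N m; "grip_width": finger opening in mm; "gripper_force": force on a finger pad.
Only numpy, scipy, OpenCV 4.12 (cv2) and the standard library are available. Lean on these libraries where they do the work, as an engineer would, in place of code of your own. Each camera call takes 0.05 s, during which the arm holds its last target. There are 200 camera calls.

## Working session

There is one attempt and no reset: what is moved stays moved. The work goes in short steps, Python scripts to look and compute and a tool call to move; the robot and the scene stay as the last step left them, time stands still between calls to the robot, and variables do not carry over. Pictures are saved under pics/ and viewed, at most 10 in all, crops included, and the job is handed in when it is done.

Besides the shell and the picture viewer there is one more tool, called after "Emit:" as name(argument=value, ...), one argument or row to a line, values as JSON. apply_moves: Moves the arm, as the interface text tells. Its arguments: {"type":"object","properties":{"motion":{"type":"array"}},"required":["motion"]}

```bash
mkdir -p pics; python3 - <<'E'
from cell import *
import cv2,numpy as np
s=read_state();print(s)
for n in("scene","top"):
    f=grab_frame(n);cv2.imwrite(f"pics/{n}0.png",f[:,:,::-1]);c=calibration(n)
    print(n,c)
E
```

```text
{'clock': 0.0, 'q': array([ 1.15709972e+00,  2.64742622e-01,  1.60533311e+00, -5.50503830e-05,
        1.27373360e+00, -3.69263557e-02]), 'dq': array([ 5.40179406e-04, -5.49118193e-04, -9.46044744e-05,  1.57258976e-03,
        2.70960541e-03,  8.20787324e-04]), 'effort': array([ 1.00233505e-03, -5.02122223e+01, -3.56877816e+01,  7.29964301e-02,
        2.94777914e-02, -1.72205764e-04]), 'tool_pos': array([248.23650487, 627.33420211, 403.41679562]), 'tcp_rot': array([ 1.87264778e-01,  9.82308848e-01, -1.08620397e-03, -2.21968508e-04]), 'ft_force': array([ 0.8680165 ,  0.53339976, -0.06303057]), 'ft_torque': array([ 0.02769821,  0.02336996, -0.01400989]), 'gripper_force': 0.0, 'grip_width': 88.50040224711394}
scene {'camera_matrix': array([[515.48446975,   0.        , 320.90182731],
       [  0.        , 515.48446975, 194.31920596],
       [  0.        ,   0.        ,   1.        ]]), 'dist_coeffs': array([-0.15439494,  0.        ,  0.        ,  0.        ,  0.        ]), 'world_from_camera': array([[ 3.57849067e-01, -6.33241752e-01,  6.86257188e-01,
         1.50955405e+03],
       [ 
[... 176 characters left out ...]
0000e+00,  0.00000000e+00,  0.00000000e+00,
         1.00000000e+00]])}
top {'camera_matrix': array([[480.2515075 ,   0.        , 329.2102587 ],
       [  0.        , 480.2515075 , 206.46424835],
       [  0.        ,   0.        ,   1.        ]]), 'dist_coeffs': array([-0.01931464,  0.        ,  0.        ,  0.        ,  0.        ]), 'world_from_camera': array([[-2.53115044e-02,  9.88530207e-01, -1.48887060e-01,
         4.73975622e+02],
       [-9.99650927e-01, -2.61567542e-02, -3.72143074e-03,
         9.85194477e+01],
       [-7.57314894e-03,  1.48740892e-01,  9.88847205e-01,
         1.22921052e+03],
       [ 0.00000000e+00,  0.00000000e+00,  0.00000000e+00,
         1.00000000e+00]])}
```

View pics/scene0.png

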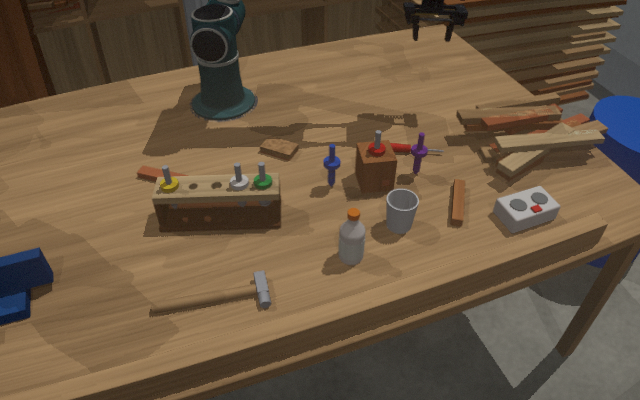

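View pics/top0.png

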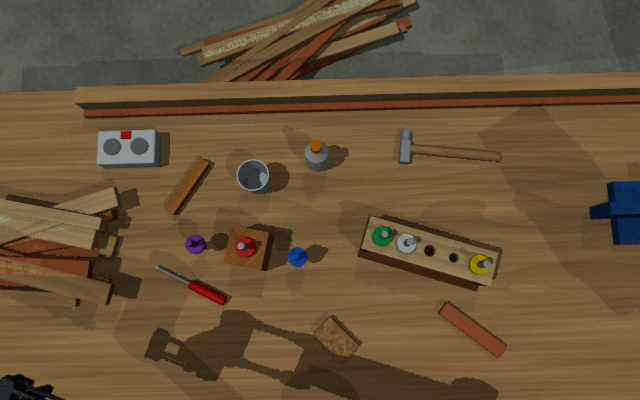

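The red bit is in the post at top (247,246), and the white bit hangs in hole28 at (407,243). Green is at (383,236) and yellow at (481,264). The free holes are at (430,250) for hole24 and (454,258) for hole20. The look-alikes are blue (298,257) and purple (196,244), and the red screwdriver handle is at (207,291). The red-collared item in the brown square post is the one meant.

```bash
cat > h.py <<'E'
from cell import *
import cv2,numpy as np
def ray(n,uv,c=None):
    c=c or calibration(n)
    p=cv2.undistortPoints(np.array([[uv]],float),c["camera_matrix"],c["dist_coeffs"])[0,0]
    T=c["world_from_camera"];return T[:3,3],T[:3,:3]@np.array([p[0],-p[1],-1.])
def onplane(n,uv,z,c=None):
    o,d=ray(n,uv,c);return o+d*(z-o[2])/d[2]
def proj(n,P,c=None):
    c=c or calibration(n);T=np.linalg.inv(c["world_from_camera"]);R=np.diag([1.,-1,-1])@T[:3,:3];t=np.diag([1.,-1,-1])@T[:3,3]
    return cv2.projectPoints(np.atleast_2d(P).astype(float),cv2.Rodrigues(R)[0],t,c["camera_matrix"],c["dist_coeffs"])[0][:,0]
def mask(f,col):
    h=cv2.cvtColor(f,cv2.COLOR_RGB2HSV).astype(int);H,S,V=h[...,0],h[...,1],h[...,2]
    m={"red":((H<5)|(H>174))&(S>170)&(V>80),"yellow":(H>22)&(H<34)&(S>170)&(V>90),"green":(H>40)&(H<85)&(S>120)&(V>50),
       "white":(S<45)&(V>140),"dark":(V<60)}[col]
    return m.astype(np.uint8)
def blob(m,uv,r):
    k=np.zeros_like(m);cv2.circle(k,tuple(int(x) for x in uv),r,1,-1);m=m&k
    n,l,s,c=cv2.connectedComponentsWithStats(m)
    if n<2:return None
    i=1+np.argmax(s[1:,4]);pts=np.argwhere(l==i)[:,::-1].astype(np.int32)
    hull=cv2.convexHull(pts);(x,y),rr=cv2.minEnclosingCircle(hull);M=cv2.moments(hull)
    return s[i],np.array([M["m10"]/M["m00"],M["m01"]/M["m00"]]),rr
E
python3 - <<'E'
from h import *
f=grab_frame("top")
for col,uv,z in(("red",(247,247),112+4),("yellow",(481,265),116),("green",(383,237),116),("white",(407,244),116)):
    b=blob(mask(f,col),uv,16)
    print(col,b[0],b[1].round(1),round(b[2],1),onplane("top",b[1],z).round(1))
for uv in((430,250),(454,258)):
    b=blob(mask(f,"dark"),uv,8);print(b[0],b[1].round(1),onplane("top",b[1],105).round(1))
a=cv2.resize(f[210:300,200:510],None,fx=2.5,fy=2.5,interpolation=2);cv2.imwrite("pics/crop.png",a[:,:,::-1])
E
```

```text
red [236 238  19  19 192] [244.8 247.1] 9.7 [551.5 300.9 116. ]
yellow [470 255  19  20 230] [478.8 264.3] 10.2 [ 497.9 -238.2  116. ]
green [372 226  21  20 250] [382.  235.7] 10.0 [569.7 -18.  116. ]
white [398 237  18  16 110] [405.3 245.1] 9.0 [546.6 -71.1 116. ]
[425 246  10  10  81] [429.1 250.4] [ 533.4 -127.6  105. ]
[449 253   8   9  53] [452.8 257.3] [ 515.8 -181.9  105. ]
```

View pics/crop.png

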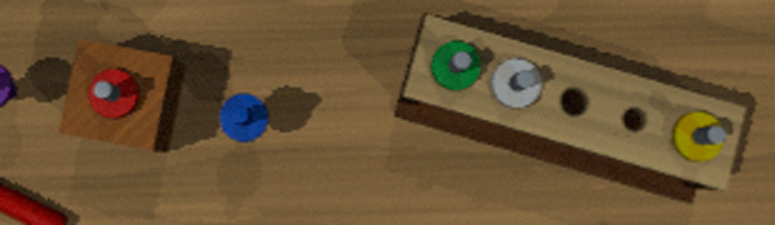

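The crop confirms the red collar sits in the brown square post, apart from the blue and purple ones. The yellow–green distance of 231.6 mm matches the expected 232, and hole24 fits within 1 mm. I'll move to hover over the white bit.

Emit:
apply_moves(
  motion=[
    [[2.2,-5.2,0],[0,0,-1.2],0],
    [[2.2,-5.2,0],[0,0,-1.2],0],
    [[2.2,-5.2,0],[0,0,-1.2],0],
    [[2.2,-5.2,0],[0,0,-1.2],0],
    [[2.2,-5.2,0],[0,0,-1.2],0],
    [[2.2,-5.2,0],[0,0,-1.2],0],
    [[2.2,-5.2,0],[0,0,-1.2],0],
    [[2.2,-5.2,0],[0,0,-1.2],0],
    [[2.2,-5.2,0],[0,0,-1.2],0],
    [[2.2,-5.2,0],[0,0,-1.2],0],
    [[2.2,-5.2,0],[0,0,-1.2],0],
    [[2.2,-5.2,0],[0,0,-1.2],0],
  ],
)

```text
clock: 1.65
tool_pos: [512.6, 1.8, 404.6]
tcp_rot: [0.81, 0.586, 0.0, -0.0]
ft_force: [0.4, 1.0, -0.6]
grip_width: 88.0
gripper_force: 0.0
```

Emit:
apply_moves(
  motion=[
    [[1.8,-3.8,0],[0,0,0],0],
    [[1.8,-3.7,0],[0,0,0],0],
    [[0,0,0],[0,0,0],0],
    [[0,0,0],[0,0,0],0],
  ],
)

```text
clock: 2.15
tool_pos: [548.0, -71.1, 404.2]
tcp_rot: [0.809, 0.588, -0.0, -0.001]
ft_force: [-0.2, -0.3, -0.3]
grip_width: 88.1
gripper_force: 0.0
```

```bash
python3 - <<'E'
from h import *
from scipy.spatial.transform import Rotation as R
s=read_state();print(s["clock"],s["tool_pos"].round(1),R.from_quat(s["tcp_rot"]).as_matrix().round(3).tolist(),s["q"].round(2))
c=calibration("wrist");f=grab_frame("wrist");cv2.imwrite("pics/w1.png",f[:,:,::-1])
print(c["camera_matrix"][0],c["dist_coeffs"],c["world_from_camera"].round(2).tolist())
for n,P in(("h28",(551.8,-73,105)),("h24",(533.8,-128.1,105)),("h20",(515.8,-183.3,105)),("g",(569.7,-18,119)),("y",(497.9,-238.2,119))): print(n,proj("wrist",P,c).round(0))
E
```

```text
2.15 [548.  -71.1 404.2] [[0.309, 0.951, -0.001], [0.951, -0.309, 0.001], [0.0, -0.001, -1.0]] [-0.17  0.03  1.87  0.    1.24  0.14]
[292.47208568   0.         322.49934969] [-0.02117394  0.          0.          0.          0.        ] [[0.95, 0.3, 0.08, 570.14], [-0.31, 0.92, 0.26, -4.35], [-0.0, -0.27, 0.96, 384.65], [0.0, 0.0, 0.0, 1.0]]
h28 [[326. 192.]]
h24 [[326. 246.]]
h20 [[326. 294.]]
g [[327. 132.]]
y [[326. 347.]]
```

View pics/w1.png

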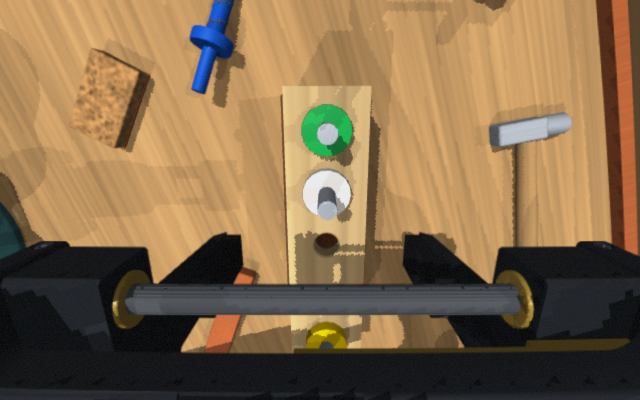

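The wrist view shows green at (327,131), white at (327,193), hole24 at (326,241) and yellow at (326,345), with the fingers straddling the row. Next I refine the white position.

```bash
cat > m.py <<'E'
from h import *
def look(cols,zs=116):
    c=calibration("wrist");f=grab_frame("wrist")
    for col,P,z in cols:
        uv=proj("wrist",P,c)[0];b=blob(mask(f,col),uv,40 if col!="dark" else 15)
        print(col,b and (b[0].tolist(),b[1].round(1),round(b[2],1),onplane("wrist",b[1],z,c).round(1)),uv.round(1))
    return f,c
E
python3 - <<'E'
from m import *
f,c=look([("green",(569.7,-18,116),116),("white",(551.8,-73,116),116),("yellow",(497.9,-238,116),116),("dark",(533.8,-128.1,105),105)])
for u,v in((327,193),(340,193),(326,230),(326,233),(326,241),(326,248),(326,252)):print(u,v,f[v,u])
# line across hole column
print(f[225:262,326].sum(1).tolist())
E
```

```text
green ([302, 105, 51, 52, 1658], array([326.8, 130.6]), 25.9, array([569.9, -16.3, 116. ])) [327.1 132.5]
white ([303, 169, 48, 52, 1588], array([326.4, 193.7]), 25.6, array([551.8, -71.9, 116. ])) [326.8 194.7]
yellow ([306, 322, 41, 27, 811], array([326. , 336.6]), 20.7, array([ 501.5, -227.5,  116. ])) [325.8 344.9]
dark ([316, 234, 21, 15, 234], array([325.9, 241.1]), 10.1, array([ 535.1, -122.9,  105. ])) [326.3 245.8]
327 193 [90 93 99]
340 193 [234 235 236]
326 230 [223 192 133]
326 233 [122  99  68]
326 241 [47 29 17]
326 248 [53 39 26]
326 252 [70 58 40]
[555, 552, 551, 552, 554, 548, 539, 470, 289, 123, 82, 89, 95, 88, 95, 90, 93, 81, 84, 85, 90, 86, 98, 118, 158, 170, 170, 168, 172, 172, 189, 227, 272, 304, 319, 329, 321]
```

Emit:
apply_moves(
  motion=[
    [[0.38,-0.09,-1],[0,0,0],0],
    [[0,0,-3],[0,0,0],0],
    [[0,0,-3],[0,0,0],0],
    [[0,0,-2.5],[0,0,0],0],
    [[0,0,-1.7],[0,0,0],0],
    [[0,0,0],[0,0,0],0],
    [[0,0,0],[0,0,0],255],
    [[0,0,0],[0,0,0],255],
    [[0,0,0],[0,0,0],255],
    [[0,0,0],[0,0,0],255],
    [[0,0,0],[0,0,0],255],
    [[0,0,0],[0,0,0],255],
  ],
)

```text
clock: 3.75
tool_pos: [552.1, -72.3, 292.7]
tcp_rot: [0.809, 0.588, -0.0, -0.0]
ft_force: [-0.2, -0.2, 0.2]
grip_width: 30.2
gripper_force: 0.0
```

Emit:
apply_moves(
  motion=[
    [[0,0,0],[0,0,0],255],
    [[0,0,0],[0,0,0],255],
    [[0,0,0],[0,0,0],255],
    [[0,0,0],[0,0,0],255],
  ],
)

```text
clock: 4.25
tool_pos: [552.0, -72.2, 292.6]
tcp_rot: [0.809, 0.588, -0.0, -0.0]
ft_force: [-2.3, 0.4, 0.7]
grip_width: 15.1
gripper_force: 30.0
```

Emit:
apply_moves(
  motion=[
    [[0,0,0.5],[0,0,0],255],
    [[0,0,1.5],[0,0,0],255],
    [[0,0,2],[0,0,0],255],
    [[0,0,2],[0,0,0],255],
    [[0,0,2],[0,0,0],255],
    [[0,0,1.5],[0,0,0],255],
    [[0,0,0],[0,0,0],255],
    [[0,0,0],[0,0,0],255],
  ],
)

```text
clock: 5.25
tool_pos: [551.9, -72.2, 387.1]
tcp_rot: [0.809, 0.588, -0.0, -0.0]
ft_force: [-0.9, 0.5, -3.5]
grip_width: 15.2
gripper_force: 30.0
```

```bash
python3 - <<'E'
from m import *
s=read_state();print(s["tool_pos"].round(1))
f=grab_frame("wrist");g=grab_frame("scene");t=grab_frame("top")
a=np.vstack([f[100:400,120:520],np.hstack([cv2.resize(g[120:270,100:300],None,fx=2,fy=2)])]);cv2.imwrite("pics/w2.png",a[:600,:,::-1])
E
```

```text
[551.9 -72.2 387.1]
```

View pics/w2.png

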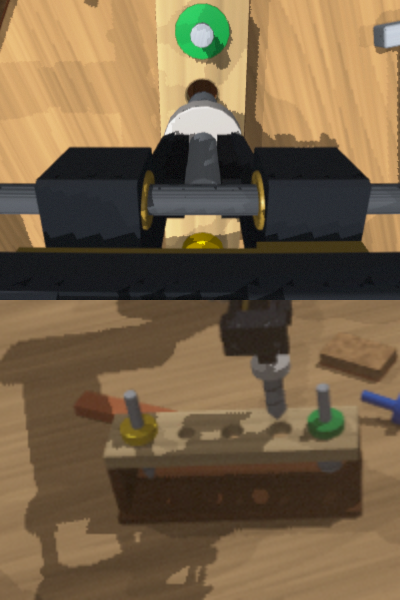

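The white bit hangs upright in the grip and clear of the hole, with its tip just above hole28. I'll shift it one hole over and start lowering.

Emit:
apply_moves(
  motion=[
    [[-0.6,-1.84,0],[0,0,0],255],
    [[-0.6,-1.84,0],[0,0,0],255],
    [[-0.6,-1.84,0],[0,0,0],255],
    [[0,0,-1],[0,0,0],255],
    [[0,0,-0.8],[0,0,0],255],
    [[0,0,-0.4],[0,0,0],255],
    [[0,0,-0.4],[0,0,0],255],
    [[0,0,-0.2],[0,0,0],255],
    [[0,0,0],[0,0,0],255],
  ],
)

```text
clock: 6.52
tool_pos: [534.2, -127.2, 359.6]
tcp_rot: [0.809, 0.588, -0.0, -0.0]
ft_force: [-0.1, 0.6, -2.3]
grip_width: 15.3
gripper_force: 30.0
```

Emit:
apply_moves(
  motion=[
    [[0,0,-0.3],[0,0,0],255],
    [[0,0,-0.3],[0,0,0],255],
    [[0,0,0],[0,0,0],255],
  ],
)

```text
clock: 6.9
tool_pos: [534.0, -127.4, 353.3]
tcp_rot: [0.809, 0.588, -0.0, -0.0]
ft_force: [-0.7, -0.4, -2.6]
grip_width: 15.2
gripper_force: 30.0
```

Emit:
apply_moves(
  motion=[
    [[0,0,-0.3],[0,0,0],255],
    [[0,0,-0.3],[0,0,0],255],
    [[0,0,-0.4],[0,0,0],255],
    [[0,0,0],[0,0,0],255],
  ],
)

```text
clock: 7.4
tool_pos: [534.0, -127.4, 343.1]
tcp_rot: [0.809, 0.588, -0.0, -0.0]
ft_force: [-0.1, -0.4, -2.3]
grip_width: 15.1
gripper_force: 30.0
```

Emit:
apply_moves(
  motion=[
    [[0,0,-1],[0,0,0],255],
    [[0,0,-1],[0,0,0],255],
    [[0,0,-1],[0,0,0],255],
    [[0,0,-1],[0,0,0],255],
    [[0,0,-0.5],[0,0,0],255],
    [[0,0,-0.2],[0,0,0],255],
    [[0,0,-0.2],[0,0,0],255],
    [[0,0,0],[0,0,0],255],
  ],
)

```text
clock: 8.4
tool_pos: [534.2, -127.5, 294.8]
tcp_rot: [0.809, 0.588, 0.0, 0.0]
ft_force: [-0.5, -0.1, -2.1]
grip_width: 15.1
gripper_force: 30.0
```

Emit:
apply_moves(
  motion=[
    [[0,0,-0.15],[0,0,0],255],
    [[0,0,0],[0,0,0],255],
    [[0,0,0],[0,0,0],0],
    [[0,0,0],[0,0,0],0],
    [[0,0,0],[0,0,0],0],
    [[0,0,0],[0,0,0],0],
    [[0,0,0],[0,0,0],0],
    [[0,0,0],[0,0,0],0],
    [[0,0,0],[0,0,0],0],
    [[0,0,0],[0,0,0],0],
  ],
)

```text
clock: 9.65
tool_pos: [534.2, -127.4, 293.2]
tcp_rot: [0.809, 0.588, -0.0, -0.0]
ft_force: [-0.8, 0.8, -0.9]
grip_width: 87.8
gripper_force: 0.0
```

Emit:
apply_moves(
  motion=[
    [[0,0,3],[0,0,0],0],
    [[0,0,4],[0,0,0],0],
    [[0,0,4],[0,0,0],0],
    [[0,5.8,0],[0,0,0],0],
    [[0,6,0],[0,0,0],0],
    [[0,6,0],[0,0,0],0],
    [[0,6,0],[0,0,0],0],
    [[0.5,6,0],[0,0,0],0],
    [[0.5,6,0],[0,0,0],0],
    [[0.7,7,0],[0,0,0],0],
    [[0,0,0],[0,0,0],0],
    [[0,0,0],[0,0,0],0],
  ],
)

```text
clock: 11.15
tool_pos: [550.2, 292.7, 402.8]
tcp_rot: [0.809, 0.588, -0.001, 0.0]
ft_force: [-0.9, 0.1, -0.1]
grip_width: 88.0
gripper_force: 0.0
```

```bash
python3 - <<'E'
from m import *
s=read_state();print(s["clock"],s["tool_pos"].round(1))
f,c=look([("red",(551.5,300.9,116),116)])
t=grab_frame("top")
for col,uv,z in (("red",(247,247),116),("white",(429,250),116)):
    b=blob(mask(t,col),uv,16);print(b[0],b[1].round(1),onplane("top",b[1],z).round(1))
a=np.vstack([f[60:330,:],cv2.resize(t[200:300,340:510],(510,300)) @ np.eye(3) if 0 else np.pad(cv2.resize(t[200:300,340:510],(510,300)),((0,0),(0,130),(0,0)))])
cv2.imwrite("pics/w3.png",a[:,:,::-1])
E
```

```text
11.15 [550.2 292.7 402.8]
red ([297, 159, 49, 47, 1296], array([320.7, 182.9]), 24.5, array([552.3, 302.9, 116. ])) [320.6 185.2]
[245 238  10  17  98] [249.7 245.7] [554.5 289.4 116. ]
[422 240  19  20 189] [430.7 249.6] [ 534.5 -129.2  116. ]
```

View pics/w3.png

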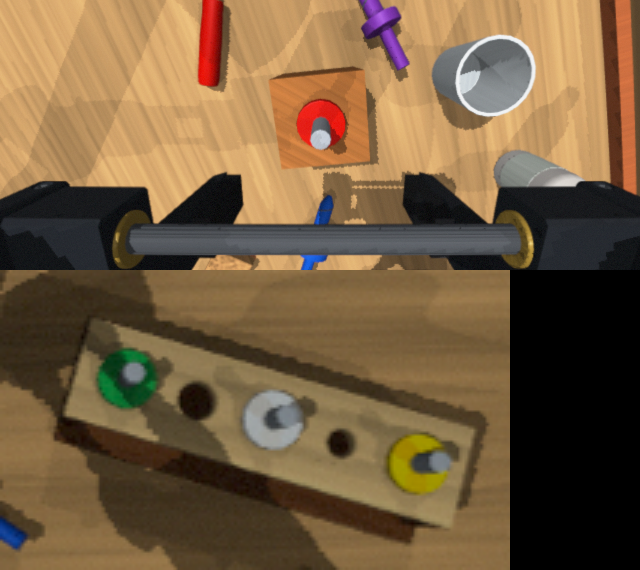

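The white bit is seated in the middle hole, with green and yellow undisturbed. Wrist view: red collar at (321,183) in full-frame pixels. Both cameras agree to 2 mm, so I descend on red.

Emit:
apply_moves(
  motion=[
    [[0.2,0.97,-1],[0,0,0],0],
    [[0,0,-3],[0,0,0],0],
    [[0,0,-3],[0,0,0],0],
    [[0,0,-2.5],[0,0,0],0],
    [[0,0,-1.5],[0,0,0],0],
    [[0,0,0],[0,0,0],100],
    [[0,0,0],[0,0,0],255],
    [[0,0,0],[0,0,0],255],
    [[0,0,0],[0,0,0],255],
    [[0,0,0],[0,0,0],255],
    [[0,0,0],[0,0,0],255],
    [[0,0,0],[0,0,0],255],
  ],
)

```text
clock: 12.75
tool_pos: [552.3, 302.5, 293.2]
tcp_rot: [0.809, 0.588, -0.0, -0.0]
ft_force: [0.6, -0.5, 0.7]
grip_width: 20.0
gripper_force: 0.0
```

Emit:
apply_moves(
  motion=[
    [[0,0,0],[0,0,0],255],
    [[0,0,0],[0,0,0],255],
    [[0,0,0],[0,0,0],255],
    [[0,0,0],[0,0,0],255],
  ],
)

```text
clock: 13.25
tool_pos: [552.2, 302.5, 293.2]
tcp_rot: [0.809, 0.588, -0.0, -0.0]
ft_force: [-2.0, 0.7, 1.1]
grip_width: 15.1
gripper_force: 30.5
```

Emit:
apply_moves(
  motion=[
    [[0,0,0.5],[0,0,0],255],
    [[0,0,2],[0,0,0],255],
    [[0,0,3],[0,0,0],255],
    [[0,0,4],[0,0,0],255],
    [[0,0,4],[0,0,0],255],
    [[0,0,2.5],[0,0,0],255],
    [[0,-1.5,0],[0,0,0],255],
    [[-0.4,-3,0],[0,0,0],255],
    [[-0.4,-4,0],[0,0,0],255],
    [[-0.4,-5,0],[0,0,0],255],
    [[-0.4,-5,0],[0,0,0],255],
    [[-0.4,-5,0],[0,0,0],255],
  ],
)

```text
clock: 14.75
tool_pos: [531.2, 65.0, 451.7]
tcp_rot: [0.809, 0.588, -0.001, -0.0]
ft_force: [0.5, -0.2, -1.8]
grip_width: 15.2
gripper_force: 30.5
```

Emit:
apply_moves(
  motion=[
    [[-0.4,-5,0],[0,0,0],255],
    [[-0.4,-5,0],[0,0,0],255],
    [[-0.4,-5,0],[0,0,0],255],
    [[-0.4,-4.5,0],[0,0,0],255],
    [[0,-3,0],[0,0,0],255],
    [[0,-2.5,0],[0,0,0],255],
    [[0,0,0],[0,0,0],255],
    [[0,0,0],[0,0,0],255],
  ],
)

```text
clock: 15.75
tool_pos: [515.8, -182.4, 452.2]
tcp_rot: [0.809, 0.588, -0.0, -0.001]
ft_force: [-0.2, 0.8, -1.8]
grip_width: 15.2
gripper_force: 30.5
```

Emit:
apply_moves(
  motion=[
    [[0.02,0,-2],[0,0,0],255],
    [[0,0,-3],[0,0,0],255],
    [[0,0,-2],[0,0,0],255],
    [[0,0,-1],[0,0,0],255],
    [[0,0,0],[0,0,0],255],
    [[0,0,0],[0,0,0],255],
  ],
)

```text
clock: 16.5
tool_pos: [517.0, -182.7, 374.2]
tcp_rot: [0.809, 0.588, 0.0, 0.001]
ft_force: [0.9, -1.4, -1.9]
grip_width: 15.1
gripper_force: 30.5
```

```bash
python3 - <<'E'
from m import *
s=read_state();print(s["tool_pos"].round(1))
f=grab_frame("wrist");g=grab_frame("scene");t=grab_frame("top")
z=lambda im,w,h:cv2.resize(im,(w,h),interpolation=2)
a=np.vstack([z(f[130:330,230:430],400,300),z(g[150:220,140:290],400,300)])
cv2.imwrite("pics/w4.png",a[:,:,::-1])
E
```

```text
[ 517.  -182.7  374.2]
```

View pics/w4.png

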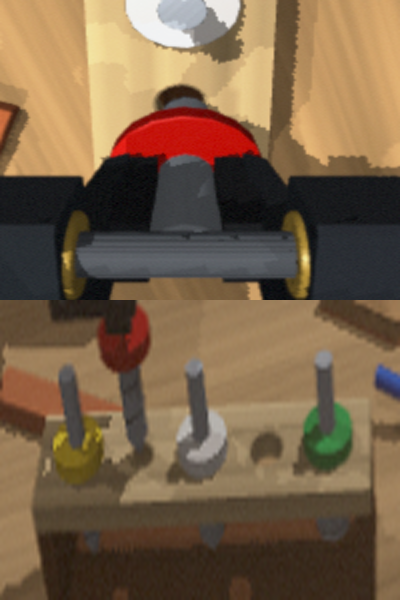

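The red bit's tip is right over hole20, with white seated next to it. I continue lowering and watch the force.

Emit:
apply_moves(
  motion=[
    [[0,0,-0.4],[0,0,0],255],
    [[0,0,-0.4],[0,0,0],255],
    [[0,0,-0.4],[0,0,0],255],
    [[0,0,-0.3],[0,0,0],255],
    [[0,0,0],[0,0,0],255],
  ],
)

```text
clock: 17.27
tool_pos: [516.4, -182.5, 357.7]
tcp_rot: [0.809, 0.588, -0.0, -0.0]
ft_force: [-0.5, -0.5, -1.3]
grip_width: 15.1
gripper_force: 30.5
```

Emit:
apply_moves(
  motion=[
    [[0,0,-0.3],[0,0,0],255],
    [[0,0,-0.3],[0,0,0],255],
    [[0,0,-0.3],[0,0,0],255],
    [[0,0,0],[0,0,0],255],
  ],
)

```text
clock: 17.77
tool_pos: [516.5, -182.5, 348.7]
tcp_rot: [0.809, 0.588, -0.0, -0.0]
ft_force: [-0.2, 0.4, -1.9]
grip_width: 15.4
gripper_force: 30.5
```

Emit:
apply_moves(
  motion=[
    [[0,0,-0.4],[0,0,0],255],
    [[0,0,-0.6],[0,0,0],255],
    [[0,0,-0.8],[0,0,0],255],
    [[0,0,-1],[0,0,0],255],
    [[0,0,-1],[0,0,0],255],
    [[0,0,-0.8],[0,0,0],255],
    [[0,0,-0.5],[0,0,0],255],
    [[0,0,-0.3],[0,0,0],255],
    [[0,0,0],[0,0,0],255],
  ],
)

```text
clock: 18.9
tool_pos: [516.5, -182.5, 294.9]
tcp_rot: [0.809, 0.588, -0.0, -0.0]
ft_force: [-0.8, 1.1, -4.2]
grip_width: 15.2
gripper_force: 30.5
```

Emit:
apply_moves(
  motion=[
    [[0,0,-0.15],[0,0,0],255],
    [[0,0,0],[0,0,0],255],
    [[0,0,0],[0,0,0],0],
    [[0,0,0],[0,0,0],0],
    [[0,0,0],[0,0,0],0],
    [[0,0,0],[0,0,0],0],
    [[0,0,0],[0,0,0],0],
    [[0,0,0],[0,0,0],0],
    [[0,0,0],[0,0,0],0],
    [[0,0,0],[0,0,0],0],
  ],
)

```text
clock: 20.15
tool_pos: [516.6, -182.6, 293.7]
tcp_rot: [0.809, 0.588, -0.0, -0.0]
ft_force: [-0.8, 0.5, -0.8]
grip_width: 88.0
gripper_force: 0.0
```

Emit:
apply_moves(
  motion=[
    [[0,0,3],[0,0,0],0],
    [[0,0,4],[0,0,0],0],
    [[0,0,4],[0,0,0],0],
    [[0,4,1],[0,0,0],0],
    [[0,6,0],[0,0,0],0],
    [[0,6,0],[0,0,0],0],
    [[0,6,0],[0,0,0],0],
    [[0,6,0],[0,0,0],0],
    [[0,0,0],[0,0,0],0],
    [[0,0,0],[0,0,0],0],
  ],
)

```text
clock: 21.4
tool_pos: [516.5, 97.5, 413.6]
tcp_rot: [0.809, 0.588, -0.0, 0.0]
ft_force: [0.1, -0.8, 0.4]
grip_width: 87.9
gripper_force: 0.0
```

```bash
python3 - <<'E'
from m import *
g=grab_frame("scene");t=grab_frame("top")
for col,uv in (("red",(453,257)),("white",(429,250)),("yellow",(481,265)),("green",(383,237))):
    b=blob(mask(t,col),uv,14);print(col,b and (b[0],onplane("top",b[1],116).round(1)))
z=lambda im,w,h:cv2.resize(im,(w,h),interpolation=2)
cv2.imwrite("pics/end.png",np.vstack([z(t[130:300,220:510],512,300),z(g[130:270,140:380],512,300)])[:,:,::-1])
E
```

```text
red (array([445, 248,  20,  19, 207], dtype=int32), array([ 516.4, -183.2,  116. ]))
white (array([422, 246,  18,  14, 123], dtype=int32), array([ 527.9, -127.3,  116. ]))
yellow (array([469, 254,  20,  21, 234], dtype=int32), array([ 498.4, -238.2,  116. ]))
green (array([383, 226,  10,  19,  79], dtype=int32), array([571.6, -30.9, 116. ]))
```

View pics/end.png

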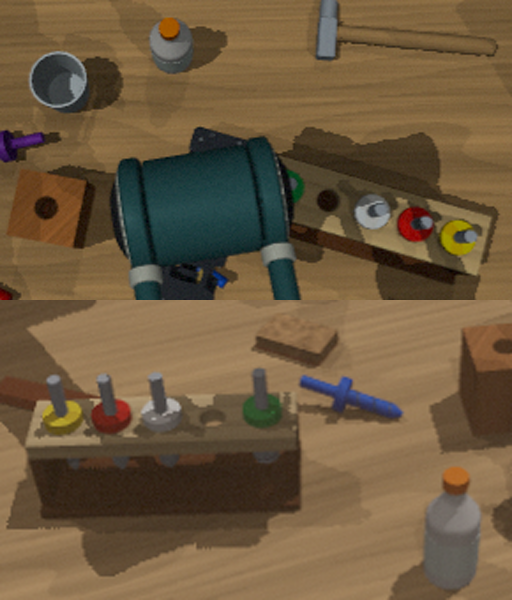

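Final view: yellow, red, white and green sit flat in their own holes, and hole28 and the post are empty. The glue bottle and tin are standing, and the gripper is clear. The blue and purple look-alikes are lying on the bench. Blue was already down in the first wrist view, before any descent, and no contact force was ever seen.

```bash
python3 -c "
from cell import *
print(hand_in())"
```

```text
the job is handed in; nothing more can be done
None
```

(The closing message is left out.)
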